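# Seat the blank cell in the coffee-strength meter

### The job

Zero the coffee-strength meter with its empty sample cell: set the cell upright in the flared loading end of the meter's track, with its two clear faces looking across the track towards the lamp and sensor sides. Then slide it along the track under light downward pressure until its foot finds the pocket between lamp and sensor, press it gently fully home, and let go. Never force anything against the meter, keep the cell upright, and leave the other things where they are.

Things in the scene. Friction and masses are not known exactly. Their poses are not given: they have to be found in the camera images.
- cell: The sample cell, loose: an upright square column, 30 x 30 mm, 95 mm tall, about 0.11 kg (varies). Origin at the centre of its underside, z up. Stands on the worktop at any yaw. Two opposite sides (+x, -x) are smooth clear windows; the other two (+y, -y) are white with vertical ribs. It fits the meter at all four quarter turns; only the two with the clear sides across the track are right.
- cap (a point): Grip point on the cell's axis, 80 mm above its underside, in its solid grey cap (30 x 30 mm, the top 25 mm, flush with the sides; grip across either pair). Held here, the fingers stay above all of the meter. Axes as the cell's.
- window (a point): Centre of one clear side of the cell: 15 mm from its axis along +x, 39 mm above the underside. The other clear side is opposite.
- meter: The meter, fixed; place and yaw vary. Base 108 (x) by 236 mm (y), origin at the centre of its underside. x: across the track, the way the light goes; y: along the track from the flared loading end (-y) towards lamp and sensor; z up. Track: flat bed at z = 22 mm along x = 0. Contact force between cell and meter must stay under 30 N: 3 to 6 N down is plenty for sliding, 8 N for pressing home.
- rails (a point): Middle of the track at the height of the rail tops (30.5 mm above the worktop). Two rails with 35 mm between them, run along the meter's y; from 93 to 27 mm on its -y side they carry outward flares up to 40 mm above the worktop. End blocks, 30 mm high, close the track 104 mm either way. Axes as the meter's.
- load (a point): Middle of the loading end: the point on the track bed (y = -60, z = 22 mm in the meter's frame) where the middle of the cell's underside is to stand first; anywhere from y = -80 to -40 mm will do. Axes as the meter's.
- search (a point): Fixed point on the track at bed height, y = +25 mm in the meter's frame: middle of the stretch to search. Bed, pocket, lamp and sensor are set as one at a place not measured: pocket centre within 14 mm of here along y. Pocket: 34 mm along y, 36 mm across, plain edges, 10 mm deep. Lamp and sensor blocks beside it: 26 mm along y, tops 60 mm above the worktop, 24 mm off the centre line. Bed does not yield.
- teal_cup: Bystander: small teal cup, 59 x 83 x 52 mm tall, origin under its middle.
- tea_light: Bystander: tea light, 38 mm across, 15 mm tall, origin under its middle.
- salt_shaker: Bystander: glass salt shaker with a grey cap, 44 mm across, 90 mm tall, origin under its middle.
- white_cup: Bystander: small white cup, 62 x 90 x 55 mm tall, origin under its middle.
- lemon: Bystander: lemon, 78 x 55 x 56 mm tall, origin under its middle.

How it is judged (in metres and radians):
On the way:
1. the cell stands upright on the track bed in the flared loading end, clear faces across the track (x of cell in the frame of meter between -0.005 and 0.005 m and angle between cell's own z axis and vertical below 0.1 rad and angle between the x axis of cell and the x axis of meter, either way round below 0.15 rad and y of cell in the frame of meter between -0.088 and -0.032 m and z of cell in the frame of meter between 0.018 and 0.025 m), for 0.2 s.
At the end, for the whole second after the job is handed in: The cell stands fully home in the pocket between lamp and sensor (underside within 3 mm of the pocket floor and within 5 mm of the track's centre line), upright within 0.1 rad, clear faces across the track within 0.15 rad, released and at rest (x of cell in the frame of meter between -0.005 and 0.005 m and angle between cell's own z axis and vertical below 0.1 rad and angle between the x axis of cell and the x axis of meter, either way round below 0.15 rad and y of cell in the frame of meter between 0.005 and 0.045 m and z of cell in the frame of meter below 0.015 m and linear speed of cell below 0.01 m/s and contact force between cell and the fingers below 0.1 N); the robot touches nothing.
It fails at once if the cell and the meter press on each other with more than 30 N (contact force between cell and meter above 30 N).
It fails at once if the arm or gripper presses on the meter with more than 15 N (contact force between the arm and meter above 15 N).
It fails at once if the cell is tipped over (angle between cell's own z axis and vertical above 0.6 rad).
It fails at once if a bystander (cup, tea light, salt shaker, lemon) is shifted by more than 25 mm (distance of any of teal_cup, tea_light, salt_shaker, white_cup, lemon from where it was at the start of the episode above 0.025 m).
It also fails if it takes over 72 s, if anything falls off the work surface, if the arm or the gripper's body presses on something with over 40 N, if the wrist force passes 120 N, or if a joint passes its speed limit or range.

### The arm

A 6-joint arm with a two-finger parallel gripper is mounted at the origin on a cart in front of the work surface, level with it; the furniture and walls round the work are solid. World frame = base frame: x ahead of the robot, y to its left, z up, the work surface at z = 0. Lengths are in mm, angles in rad, forces in N, time in s.
With the tool pointing down it reaches from about 350 to 875 mm from the base axis. Payload 4.2 kg.
Tool frame: the origin (TCP) lies on the mounting face of the last link; the fingertips stand 173 mm ahead of it and the grasp point (between the pads) lies 155 mm ahead of it; z points along the fingers, y is the direction in which the jaws open and shut (so a half turn about z gives the same grasp; the last joint's range is limited). The gripper opens to 85 mm and grips with 20 to 120 N. Pads are 22 mm wide; open, the fingers measure 114 mm over their backs; the gripper's body (76 mm by 85 mm) begins 54 mm behind the grasp point. The pads swing forward as they close: fully open they stand 13 mm farther back than shut.
Start: joints at [-0.882, 0.385, 0.008, 0, -1.194, -0.259], TCP at [260.443, -568.128, 404.712] pointing down, gripper open.
Joint ranges: [-3.14, 3.14], [-1.21, 2.06], [-1.07, 1.41], [-3.16, 2.05], [-2.99, -0.16], [-3.1, 3.1]. Speed limits (rad/s): [2.79, 2.79, 3.14, 3.14, 3.14, 3.14].

### API

Orientations are given as a unit quaternion [x, y, z, w].
In Python, from bench import arm gives the robot as it stands.
- The arm moves only by the shell command python3 -m jog 'ROWS' [OPENING]. ROWS is JSON, a list that holds one entry, the list of rows, each a list of 4 numbers: the shift along the tool's x, y, z in mm, then the turn about the tool's z in degrees. In form: [[[x, y, z, spin], ...]]. A call has exactly 5 rows; each row is the pose to reach, as a shift and turn from the pose measured when the call began, along the tool's axes at that moment; what a row does not reach only later rows make up. A row lasts 1/8 s, in which the tool goes at most 62.5 mm and 10.7 degrees, less where a joint would pass 70% of its speed; a pose out of reach is approached as far as the arm can. A call with a gripper value outside its range is refused whole. OPENING is the finger opening in mm, from 0 to 85.4, set as the call begins (- or left out, the last holds). The fingers move at their own pace and stop on an object; the grip force is fixed at half the most. Time passes only in rows, so rows that repeat a pose let the fingers close, or fill a call up. It gives the time, the measured TCP pose, the force and the opening at its end, in the units of the state.
- arm.read_state(): the state, without advancing time (a new reading comes with each control period).
- arm.get_image(name): name is "scene" or "top"; returns (picture, depth): 384x512x3 uint8, blue, green, red; 384x512 float32, mm along the optical axis (not along the pixel's ray), 0 where there is no reading.
- arm.camera_params(name): a dict with "mtx" (3x3 intrinsics, pixels), "k1" (the pictures are not rectified: a ray, as slopes to the right and down, at radius r is drawn at 1 + k1 r^2 times it, then the intrinsics apply), "R" (3x3) and "t" (3): a world point X has camera coordinates R X + t. Camera axes: x right, y down, z forward; pixel columns grow to the right and rows downward; lengths in mm; the calibration is good to about 2 mm. A picture is of the moment at which its call begins. camera_params takes no time and is no camera call.
- arm.job_done(): hands the job in, once; it reports no verdict.
The state is a dict: "clock": time; "joints": joint angles; "joint_vel": joint speeds; "joint_efforts": joint torques, N m; "position": TCP position; "ee_rot": TCP orientation; "contact_force": force on the tool from outside, world axes, zero at the start; "wrist_torque": the same for the moment, N m; "gripper_width": finger opening in mm.
Only numpy, scipy, OpenCV 4.12 (cv2) and the standard library are available. Lean on these libraries where they do the work, as an engineer would, in place of code of your own. Each camera call takes 0.05 s, during which the arm holds its last target.

## Working session

There is one attempt and no reset: what is moved stays moved. The work goes in short steps, Python scripts to look and compute and a shell command to move; the robot and the scene stay as the last step left them, time stands still between calls to the robot, and variables do not carry over. Pictures are saved under pics/ and viewed, and the job is handed in when it is done.

```bash
ls; mkdir -p pics
python3 - <<'E'
from bench import arm
import cv2,numpy as np
s=arm.read_state();print(s)
for n in("scene","top"):
    im,d=arm.get_image(n);cv2.imwrite(f"pics/{n}0.png",im);np.save(f"pics/{n}0d.npy",d)
    p=arm.camera_params(n);print(n,p)
E
```

```text
pics
{'clock': 0.0, 'joints': array([-8.82430456e-01,  3.85580047e-01,  6.60835775e-03, -5.35589876e-04,
       -1.19401200e+00, -2.58585999e-01]), 'joint_vel': array([-0.00059381, -0.00041813, -0.00036817,  0.00012447, -0.00037064,
        0.00061749]), 'joint_efforts': array([-5.19355435e-04, -3.92290771e+01,  1.88397235e+01,  4.18603599e+00,
       -4.60772906e-03, -5.68660340e-06]), 'position': array([ 260.35917239, -567.95721988,  403.59471521]), 'ee_rot': array([-2.13143232e-01,  9.77020320e-01,  1.08685975e-03, -2.77180154e-04]), 'contact_force': array([-0.54985039, -0.67734452, -0.23976584]), 'wrist_torque': array([ 0.02094908, -0.04254623, -0.05162862]), 'gripper_width': 85.14675601015576}
scene {'mtx': array([[411.2874141 ,   0.        , 255.28515138],
       [  0.        , 411.2874141 , 187.95110459],
       [  0.        ,   0.        ,   1.        ]]), 'k1': -0.0668253612070946, 'R': array([[-0.73300382, -0.68012904, -0.01139696],
       [-0.42279117,  0.46865726, -0.77563394],
       [ 0.53287244, -0.5637241 , -0.63108011]]), 't': array([434.57718182, 282.80726347, 886.88396387])}
top {'mtx': array([[369.57676666,   0.        , 253.0168253 ],
       [  0.        , 369.57676666, 194.59805537],
       [  0.        ,   0.        ,   1.        ]]), 'k1': -0.04714782432184045, 'R': array([[-0.00888852, -0.9999458 , -0.00542174],
       [-0.97990868,  0.00979052, -0.19920625],
       [ 0.19924854,  0.00354217, -0.97994259]]), 't': array([  32.15702185,  588.39352911, 1049.78418252])}
```

View pics/scene0.png

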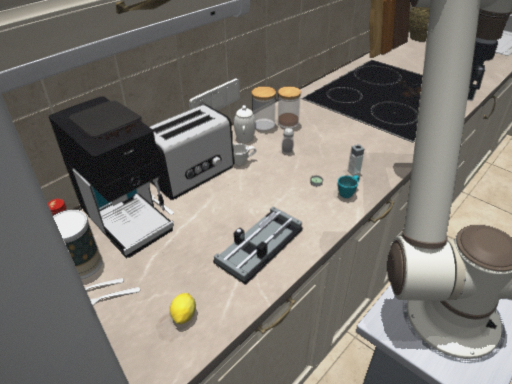

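View pics/top0.png

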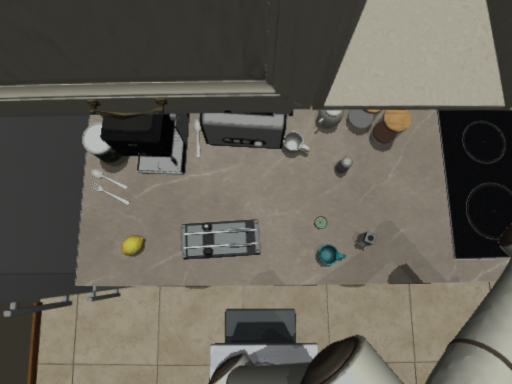

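The pictures show the meter (scene ~260,243; top ~220,239), the cell (scene ~357,158; top ~366,240), and the teal cup right beside the cell. I'll zoom in next.

Run:
```python
import cv2,numpy as np
a=cv2.imread('pics/scene0.png');b=cv2.imread('pics/top0.png')
f=lambda i,x,y,w,h,s:cv2.resize(i[y:y+h,x:x+w],None,fx=s,fy=s,interpolation=cv2.INTER_CUBIC)
cv2.imwrite('pics/c1.png',np.hstack([f(a,205,200,110,90,7)]))
cv2.imwrite('pics/c2.png',np.hstack([f(a,300,130,80,80,5),f(b,305,200,80,80,5)]))
cv2.imwrite('pics/c3.png',f(b,170,205,110,70,7))
```

```text
(no output)
```

View pics/c1.png

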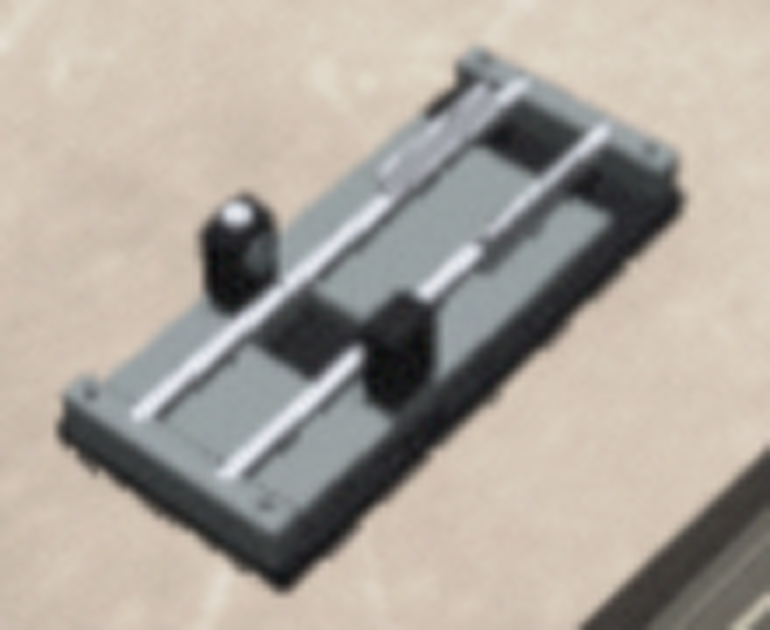

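View pics/c2.png

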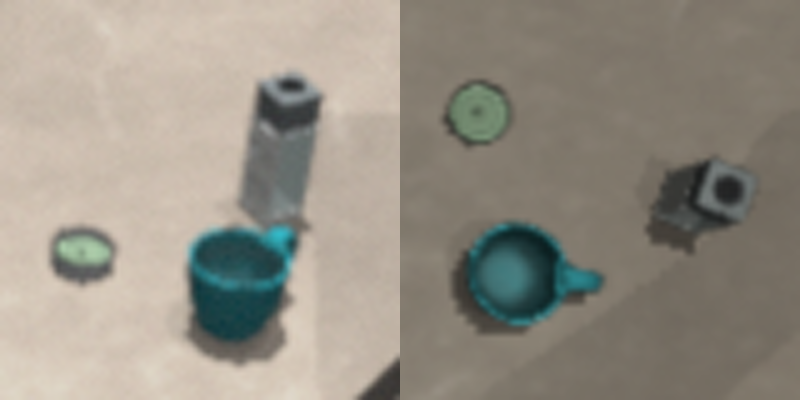

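View pics/c3.png

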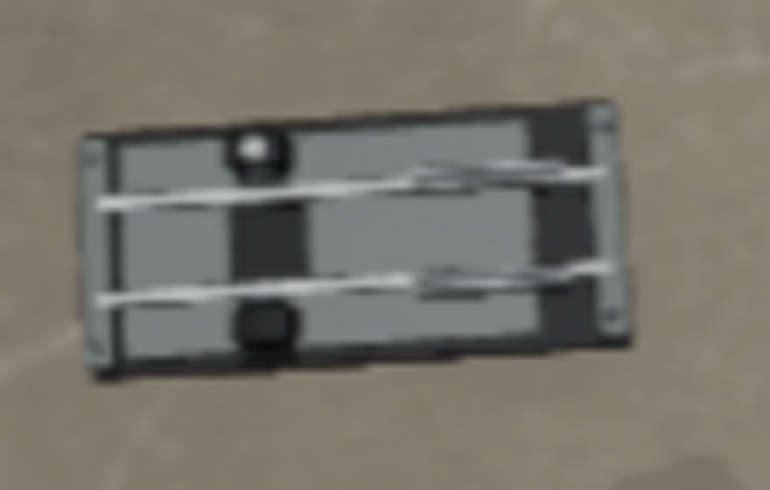

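```bash
cat > h.py <<'E'
import numpy as np,cv2
from bench import arm
def ray(n,uv):
    p=arm.camera_params(n);K=p['mtx'];R=np.array(p['R']);t=np.array(p['t'])
    uv=np.atleast_2d(np.float64(uv))
    q=cv2.undistortPoints(uv[:,None],K,np.array([p['k1'],0,0,0.]))[:,0]
    d=(R.T@np.c_[q,np.ones(len(q))].T).T
    return -R.T@t,d
def plane(n,uv,z):
    c,d=ray(n,uv);return c+d*((z-c[2])/d[:,2])[:,None]
def tri(ua,ub):
    c1,d1=ray('scene',ua);c2,d2=ray('top',ub);d1=d1[0]/np.linalg.norm(d1);d2=d2[0]/np.linalg.norm(d2)
    s=np.linalg.lstsq(np.c_[d1,-d2],c2-c1,rcond=None)[0]
    a=c1+d1*s[0];b=c2+d2*s[1];return (a+b)/2,np.linalg.norm(a-b)
def proj(n,X):
    p=arm.camera_params(n);X=np.atleast_2d(X);q=(np.array(p['R'])@X.T).T+p['t'];q=q[:,:2]/q[:,2:]
    q=q*(1+p['k1']*(q**2).sum(1))[:,None];K=p['mtx'];return q*[K[0,0],K[1,1]]+[K[0,2],K[1,2]]
E
python3 - <<'E'
from h import *
np.set_printoptions(precision=1,suppress=True)
T=lambda L:np.array(L)/7.+[170,205]-0.43; S=lambda L:np.array(L)/7.+[205,200]-0.43
print('cap',tri([358.0,146.4],[370.2,237.2]))
# rails ends: left-top, left-bottom, right-top,right-bottom
t=T([(97,203),(97,300),(607,172),(612,267)]);print(plane('top',t,30.5))
s=S([(140,413),(228,473),(520,88),(605,130)])
# scene: which rail? print planes
print(plane('scene',s,30.5))
for i,j in((0,0),(1,1),(2,2),(3,3)): print(tri(s[i],t[j]))
print('blocks',plane('top',T([(83,140),(90,365),(615,102),(632,333)]),30))
print('blocks scene',plane('scene',S([(68,400),(278,525),(478,50),(672,165)]),30))
print('pocket edges top z22: R,L', plane('top',T([(305,240),(232,245)]),22))
print('pocket scene z22 near far', plane('scene',S([(315,292),(375,330),(262,345),(310,375)]),22))
print('bed ends',plane('top',T([(530,225),(120,250)]),22))
E
```

```text
cap (array([ 453.1, -306.7,   94.9]), np.float64(2.986317317949068))
[[476.3 238.3  30.5]
 [434.7 237.2  30.5]
 [487.8  17.8  30.5]
 [447.   16.1  30.5]]
[[473.6 236.6  30.5]
 [432.6 235.   30.5]
 [483.9  23.2  30.5]
 [444.6  19.6  30.5]]
(array([475.1, 237.3,  30.4]), np.float64(3.120974142237371))
(array([433.4, 236.2,  31.2]), np.float64(2.9224812123938486))
(array([488.5,  17.7,  23.9]), np.float64(0.2021481367490078))
(array([447.2,  16. ,  26.4]), np.float64(0.02643193597174043))
blocks [[503.8 245.3  30. ]
 [407.1 239.6  30. ]
 [518.3  14.   30. ]
 [418.8   7.8  30. ]]
blocks scene [[496.6 249.1  30. ]
 [405.1 239.3  30. ]
 [510.7  17.   30. ]
 [414.2  17.1  30. ]]
pocket edges top z22: R,L [[460.4 149.   22. ]
 [458.5 180.7  22. ]]
pocket scene z22 near far [[474.  149.1  22. ]
 [445.3 148.2  22. ]
 [470.2 180.5  22. ]
 [447.8 179.3  22. ]]
bed ends [[466.   51.4  22. ]
 [456.7 229.4  22. ]]
```

Run:
```python
import cv2,numpy as np
a=cv2.imread('pics/scene0.png');b=cv2.imread('pics/top0.png')
f=lambda i,x,y,w,h,s:cv2.resize(i[y:y+h,x:x+w],None,fx=s,fy=s,interpolation=cv2.INTER_CUBIC)
c=np.hstack([f(a,340,138,34,44,11.5),f(b,350,226,34,44,11.5)])
c=cv2.convertScaleAbs(c,alpha=1.3,beta=-20)
cv2.imwrite('pics/c4.png',c)
```

```text
(no output)
```

View pics/c4.png

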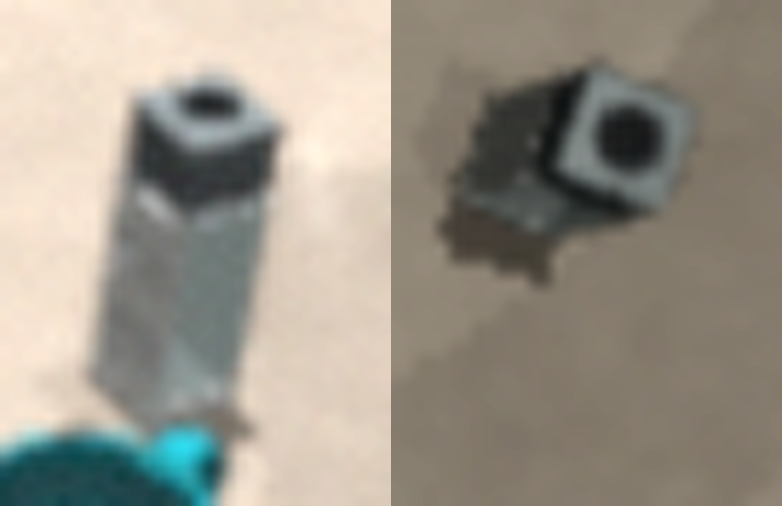

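Run:
```python
from h import *
np.set_printoptions(precision=1,suppress=True)
for n in('scene','top'):
    print(ray(n,[255,190])[0])
a=cv2.imread('pics/scene0.png');b=cv2.imread('pics/top0.png')
m=lambda i,x0,y0,x1,y1:i[y0:y1,x0:x1].reshape(-1,3).mean(0)
print('capL',m(a,352,151,355,154),'capR',m(a,358,152,362,154))
for y in range(155,172,2): print(y,[tuple(int(v) for v in a[y,x]) for x in range(348,364)])
print('bench',m(a,330,150,336,156),m(a,366,160,372,165))
# cap contour in top
s=8;c=cv2.resize(b[226:256,355:385],None,fx=s,fy=s,interpolation=cv2.INTER_CUBIC)
lab=cv2.cvtColor(c,cv2.COLOR_BGR2LAB).astype(int);print(lab[90,::8])
# bluish grey bright
mk=((lab[...,2]<127)&(lab[...,0]>105)).astype(np.uint8)*255
cs,_=cv2.findContours(mk,cv2.RETR_EXTERNAL,cv2.CHAIN_APPROX_NONE);k=max(cs,key=cv2.contourArea)
bx=cv2.boxPoints(cv2.minAreaRect(k));print(cv2.minAreaRect(k))
uv=(bx+.5)/s-.5+[355,226];P=plane('top',uv,95);print(uv,P,P.mean(0));e=np.roll(P,-1,0)-P;print(np.linalg.norm(e,axis=1),np.degrees(np.arctan2(e[:,1],e[:,0])))
cv2.drawContours(c,[bx.astype(int)],0,(0,0,255),1);cv2.imwrite('pics/c5.png',np.hstack([c,cv2.cvtColor(mk,8)]))
```

```text
[-34.5 663.  784. ]
[ 367.7   22.7 1146.1]
capL [62.  61.1 58.6] capR [62.1 61.2 58. ]
155 [(174, 188, 203), (156, 168, 179), (129, 135, 140), (114, 116, 117), (139, 141, 138), (141, 141, 140), (106, 106, 106), (73, 72, 69), (64, 65, 62), (67, 66, 63), (78, 78, 74), (88, 86, 85), (90, 90, 87), (106, 105, 101), (112, 114, 110), (150, 156, 161)]
157 [(173, 187, 200), (143, 153, 162), (110, 113, 114), (106, 109, 109), (108, 109, 109), (112, 113, 114), (122, 122, 122), (115, 116, 115), (104, 107, 102), (121, 119, 114), (124, 122, 117), (114, 116, 107), (108, 110, 103), (108, 111, 105), (115, 118, 114), (143, 153, 161)]
159 [(167, 182, 194), (140, 147, 155), (116, 118, 118), (110, 111, 109), (103, 106, 105), (105, 107, 106), (107, 107, 108), (104, 107, 106), (108, 109, 103), (108, 110, 102), (107, 107, 99), (110, 111, 103), (106, 106, 99), (109, 111, 103), (121, 125, 126), (150, 161, 170)]
161 [(159, 171, 180), (132, 138, 143), (113, 116, 116), (107, 108, 107), (99, 102, 101), (98, 100, 100), (102, 103, 103), (108, 109, 106), (107, 108, 103), (108, 110, 102), (110, 111, 103), (108, 109, 1
[... 1369 characters left out ...]
 (128, 131, 127), (136, 145, 148), (162, 173, 184), (161, 176, 188), (161, 175, 188)]
bench [175.9 190.5 204.7] [161.4 174.9 187.9]
[[116 129 136]
 [117 129 135]
 [ 92 128 133]
 [ 66 128 130]
 [ 61 127 130]
 [ 60 127 130]
 [ 60 127 129]
 [ 63 127 130]
 [ 50 127 129]
 [ 33 127 129]
 [ 59 127 127]
 [111 125 128]
 [119 125 128]
 [ 75 126 128]
 [ 41 127 128]
 [ 38 127 128]
 [ 36 127 128]
 [ 38 127 128]
 [ 60 127 127]
 [104 126 127]
 [123 125 128]
 [113 127 131]
 [113 128 134]
 [117 129 135]
 [118 129 135]
 [117 129 135]
 [116 129 135]
 [116 129 135]
 [115 129 135]
 [117 129 135]]Traceback (most recent call last):
  File "<stdin>", line 15, in <module>
ValueError: max() iterable argument is empty
```

```bash
cat > cap.py <<'E'
from h import *
np.set_printoptions(precision=1,suppress=True)
b=cv2.imread('pics/top0.png')
s=8;c=cv2.resize(b[226:256,355:385],None,fx=s,fy=s,interpolation=cv2.INTER_CUBIC)
lab=cv2.cvtColor(c,cv2.COLOR_BGR2LAB).astype(int)
mk=((lab[...,2]<131.5)&(lab[...,0]>80)).astype(np.uint8)*255
cv2.imwrite('pics/c5m.png',mk)
mk=cv2.morphologyEx(mk,cv2.MORPH_OPEN,np.ones((7,7)))
cs,_=cv2.findContours(mk,cv2.RETR_EXTERNAL,cv2.CHAIN_APPROX_NONE);k=max(cs,key=cv2.contourArea)
bx=cv2.boxPoints(cv2.minAreaRect(k));print(cv2.minAreaRect(k))
uv=(bx+.5)/s-.5+[355,226];P=plane('top',uv,95);print(uv,P,P.mean(0));e=np.roll(P,-1,0)-P;print(np.linalg.norm(e,axis=1),np.degrees(np.arctan2(e[:,1],e[:,0])))
cv2.drawContours(c,[bx.astype(int)],0,(0,0,255),1);cv2.imwrite('pics/c5.png',np.hstack([c,cv2.cvtColor(mk,8)]))
E
python3 cap.py
```

```text
((123.35110473632812, 96.74385070800781), (85.94144439697266, 82.34321594238281), 21.540977478027344)
[[363.1 240.5]
 [366.9 230.9]
 [376.9 234.8]
 [373.1 244.4]] [[ 445.3 -285.    95. ]
 [ 472.4 -297.6   95. ]
 [ 460.8 -325.5   95. ]
 [ 433.8 -312.8   95. ]] [ 453.1 -305.2   95. ]
[29.9 30.3 29.9 30.1] [ -25.  -112.6  154.7   67.5]
```

View pics/c5.png

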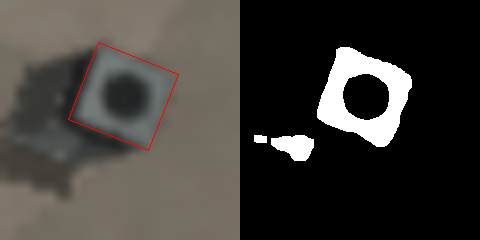

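```bash
cat > go.py <<'E'
# usage: go.py x y z_tcp jawyaw_deg  -> shift in tool axes + spin
import sys;from h import *
from scipy.spatial.transform import Rotation as Ro
s=arm.read_state();R=Ro.from_quat(s['ee_rot']).as_matrix();p=s['position']
x,y,z,j=map(float,sys.argv[1:5]);d=R.T@(np.array([x,y,z])-p)
jaw=np.degrees(np.arctan2(R[1,1],R[0,1]));dj=(j-jaw+90)%180-90
print('t %.2f p %s jaw %.1f tilt %.2f F %s q6 %.2f w %.1f'%(s['clock'],p.round(1),jaw,np.degrees(np.arccos(-R[2,2])),s['contact_force'].round(1),s['joints'][5],s['gripper_width']))
print('shift',d.round(1),'norm',np.linalg.norm(d).round(0),'spin',round(-dj,1))
E
python3 go.py 453 -306 300 156
```

```text
t 0.10 p [ 260.4 -568.   403.7] jaw 114.6 tilt 0.11 F [ 0.3 -0.9  0.1] q6 -0.26 w 85.3
shift [-284.3  157.7  104. ] norm 341.0 spin -41.4
```

```bash
python3 -m jog '[[[-30,17,10,-8],[-80,45,30,-16],[-130,72,48,-24],[-180,100,66,-32],[-230,128,80,-40]]]' 85; python3 go.py 453 -306 300 156
```

```text
clock: 0.72
position: [416.7, -354.0, 322.9]
ee_rot: [-0.536, 0.844, 0.002, -0.0]
contact_force: [0.0, -0.6, 0.5]
gripper_width: 85.0
t 0.72 p [ 416.7 -354.   322.9] jaw 154.9 tilt 0.18 F [ 0.  -0.6  0.5] q6 -0.03 w 85.0
shift [-58.8 -12.5  23. ] norm 64.0 spin -1.1
```

```bash
python3 -m jog '[[[-30,-6,12,-0.5],[-58,-12,23,-1],[-59,-12.5,23,-1],[-59,-12.5,23,-1],[-59,-12.5,23,-1]]]'; python3 go.py 453 -306 235 156
python3 - <<'E'
from h import *
for n in("scene","top"):
    im,d=arm.get_image(n);cv2.imwrite(f"pics/{n}1.png",im)
a=cv2.imread('pics/scene1.png');b=cv2.imread('pics/top1.png')
f=lambda i,x,y,w,h,s:cv2.resize(i[y:y+h,x:x+w],None,fx=s,fy=s,interpolation=cv2.INTER_CUBIC)
cv2.imwrite('pics/c6.png',np.hstack([f(a,320,110,65,80,6),f(b,335,210,65,80,6)]))
E
```

```text
clock: 1.35
position: [452.5, -306.6, 300.3]
ee_rot: [-0.543, 0.84, 0.001, -0.0]
contact_force: [0.6, -0.3, -0.3]
gripper_width: 85.2
t 1.35 p [ 452.5 -306.6  300.3] jaw 155.8 tilt 0.15 F [ 0.6 -0.3 -0.3] q6 -0.12 w 85.2
shift [-0.6 -0.3 65.3] norm 65.0 spin -0.2
```

View pics/c6.png

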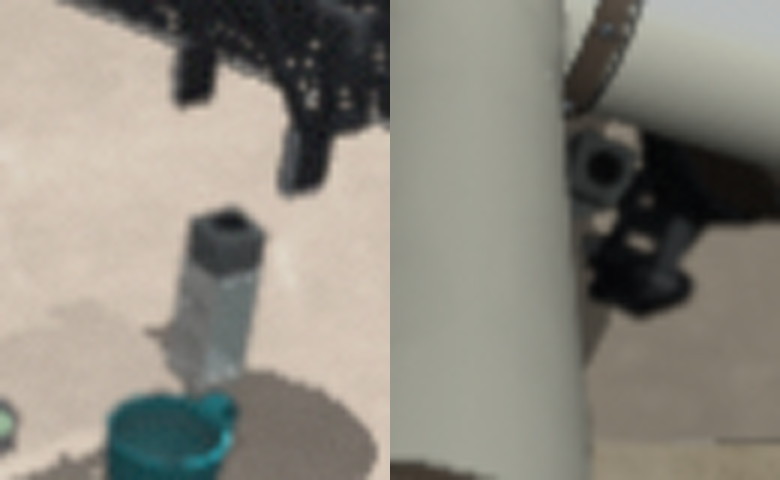

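```bash
python3 -m jog '[[[-0.5,0,20,0],[-0.5,0,40,0],[-0.5,0,55,0],[-0.5,0,65,0],[-0.5,0,65,0]]]'; python3 -m jog '[[[0,0,0,0],[0,0,0,0],[0,0,0,0],[0,0,0,0],[0,0,0,0]]]' 20;python3 -m jog '[[[0,0,0,0],[0,0,0,0],[0,0,0,0],[0,0,0,0],[0,0,0,0]]]';python3 go.py 453 -306 385 156
python3 - <<'E'
from h import *
for n in("scene",):
    im,d=arm.get_image(n);cv2.imwrite(f"pics/{n}2.png",im)
f=lambda i,x,y,w,h,s:cv2.resize(i[y:y+h,x:x+w],None,fx=s,fy=s,interpolation=cv2.INTER_CUBIC)
cv2.imwrite('pics/c7.png',f(im,320,110,65,80,7))
E
```

```text
clock: 2.08
position: [452.5, -306.1, 234.7]
ee_rot: [-0.543, 0.84, 0.002, -0.0]
contact_force: [-0.3, -0.2, 0.1]
gripper_width: 85.4
clock: 2.7
position: [452.8, -306.2, 235.3]
ee_rot: [-0.543, 0.84, 0.001, -0.0]
contact_force: [0.1, 0.2, 3.9]
gripper_width: 29.4
clock: 3.32
position: [452.8, -306.1, 235.4]
ee_rot: [-0.543, 0.84, 0.001, -0.0]
contact_force: [-0.5, 0.1, 1.8]
gripper_width: 29.5
t 3.33 p [ 452.8 -306.1  235.4] jaw 155.8 tilt 0.14 F [-0.5  0.1  1.8] q6 -0.12 w 29.5
shift [  -0.4    0.2 -149.6] norm 150.0 spin -0.2
```

View pics/c7.png

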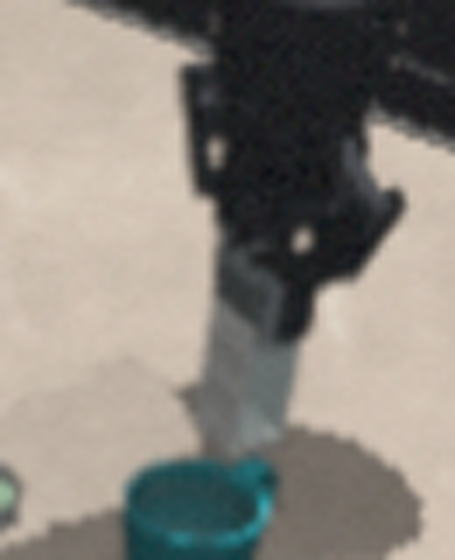

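```bash
python3 -m jog '[[[0,0,-25,0],[0,0,-60,0],[0,0,-100,0],[0,0,-135,0],[0,0,-150,0]]]';python3 go.py 415 80 385 183
```

```text
clock: 4.0
position: [453.0, -306.4, 386.7]
ee_rot: [-0.543, 0.84, 0.0, 0.001]
contact_force: [0.7, 0.2, -2.1]
gripper_width: 29.7
t 4.00 p [ 453.  -306.4  386.7] jaw 155.8 tilt 0.09 F [ 0.7  0.2 -2.1] q6 -0.12 w 29.7
shift [-336.8  193.2    2.3] norm 388.0 spin -27.2
```

```bash
python3 -m jog '[[[-25,14,0,-4],[-70,40,0,-8],[-118,68,0,-12],[-165,95,0,-16],[-205,118,0,-20]]]';python3 go.py 415 80 385 183
```

```text
clock: 4.62
position: [428.5, -69.4, 385.7]
ee_rot: [-0.681, 0.732, 0.001, -0.0]
contact_force: [1.2, -0.3, -1.9]
gripper_width: 29.6
t 4.62 p [428.5 -69.4 385.7] jaw 175.9 tilt 0.14 F [ 1.2 -0.3 -1.9] q6 -0.29 w 29.6
shift [-148.    24.2    1. ] norm 150.0 spin -7.1
```

```bash
python3 -m jog '[[[-40,6,0,-2],[-85,14,0,-4],[-125,20,0,-6],[-148,24,0,-7],[-148,24,0,-7]]]';python3 go.py 415 80 385 183
python3 - <<'E'
from h import *
for n in("scene","top"):
    im,d=arm.get_image(n);cv2.imwrite(f"pics/{n}3.png",im);
    if n=='scene':a=im
u=proj('scene',[415,80,180+100])[0].astype(int);print(u)
x,y=u-[35,20]
f=lambda i,x,y,w,h,s:cv2.resize(i[y:y+h,x:x+w],None,fx=s,fy=s,interpolation=cv2.INTER_CUBIC)
cv2.imwrite('pics/c8.png',f(a,x,y,70,85,7))
E
```

```text
clock: 5.25
position: [414.7, 81.0, 384.8]
ee_rot: [0.726, -0.688, -0.002, 0.001]
contact_force: [-0.7, -0.5, -2.1]
gripper_width: 29.0
t 5.25 p [414.7  81.  384.8] jaw -176.9 tilt 0.26 F [-0.7 -0.5 -2.1] q6 -0.52 w 29.0
shift [ 1.  -0.2 -0.2] norm 1.0 spin 0.1
[289 154]
```

View pics/c8.png

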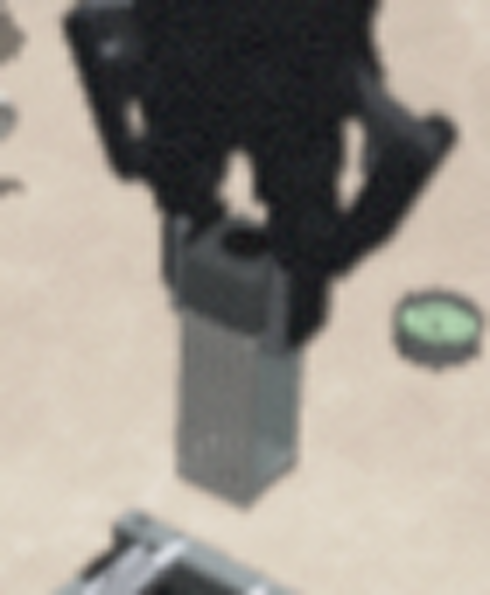

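View pics/top3.png

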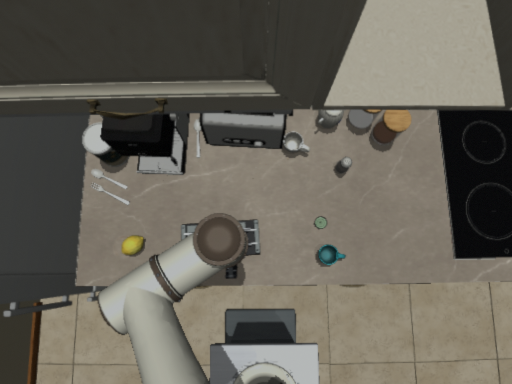

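```bash
cat > chk.py <<'E'
import sys
from h import *
from scipy.spatial.transform import Rotation as Ro
np.set_printoptions(precision=1,suppress=True)
def corners(s,hz):
    R=Ro.from_quat(s['ee_rot']).as_matrix();p=s['position']
    return np.array([p+R@np.array([sx*15,sy*15,235-hz]) for sx,sy in((1,1),(1,-1),(-1,-1),(-1,1))])
if __name__=='__main__':
    s=arm.read_state();im,d=arm.get_image('scene');pre=sys.argv[1]
    c=corners(s,0);u=proj('scene',c);u2=proj('scene',corners(s,95))
    x,y=proj('scene',s['position']-[0,0,200])[0].astype(int)-[50,40];k=8
    im=cv2.resize(im[y:y+75,x:x+95],None,fx=k,fy=k,interpolation=cv2.INTER_CUBIC)
    cv2.imwrite(f'pics/{pre}_raw.png',im)
    g=lambda u:np.int32((u-[x,y]+.5)*k)
    cv2.polylines(im,[g(u)],1,(0,0,255),1);cv2.polylines(im,[g(u2)],1,(0,255,0),1)
    # estimated meter rails
    for off in(-17.5,17.5):
        pts=[np.array([460+off,127,30.5])+np.array([-.053,1,0])*t for t in(-104,104)]
        cv2.polylines(im,[g(proj('scene',np.array(pts)))],0,(255,0,255),1)
    cv2.imwrite(f'pics/{pre}.png',im)
E
python3 chk.py k1
```

```text
(no output)
```

View pics/k1.png

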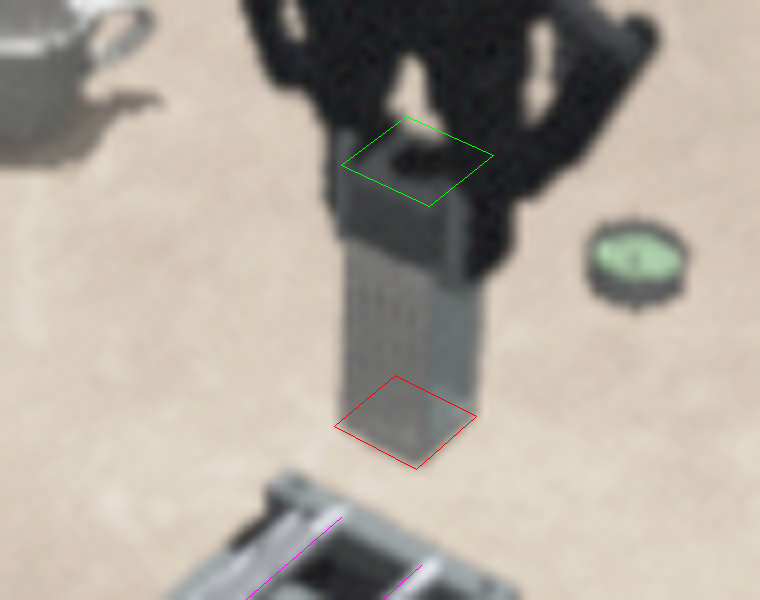

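```bash
python3 go.py 462.3 75 300 183
```

```text
t 5.40 p [415.   79.5 385.2] jaw -177.1 tilt 0.22 F [-0.4 -1.1 -1.3] q6 -0.52 w 28.7
shift [  6.9 -47.4  85. ] norm 98.0 spin -0.1
```

```bash
python3 -m jog '[[[2,-20,20,0],[4,-40,40,0],[7,-47.5,65,0],[7,-47.5,82,0],[7,-47.5,85,0]]]';python3 go.py 462.3 75 262 183;python3 chk.py k2
```

```text
clock: 6.02
position: [462.2, 73.7, 298.6]
ee_rot: [0.724, -0.69, -0.002, 0.003]
contact_force: [-0.3, -0.0, -1.0]
gripper_width: 29.0
t 6.03 p [462.2  73.7 298.6] jaw -177.3 tilt 0.41 F [-0.3 -0.  -1. ] q6 -0.46 w 29.0
shift [-1.3 -0.5 36.6] norm 37.0 spin -0.3
```

View pics/k2.png

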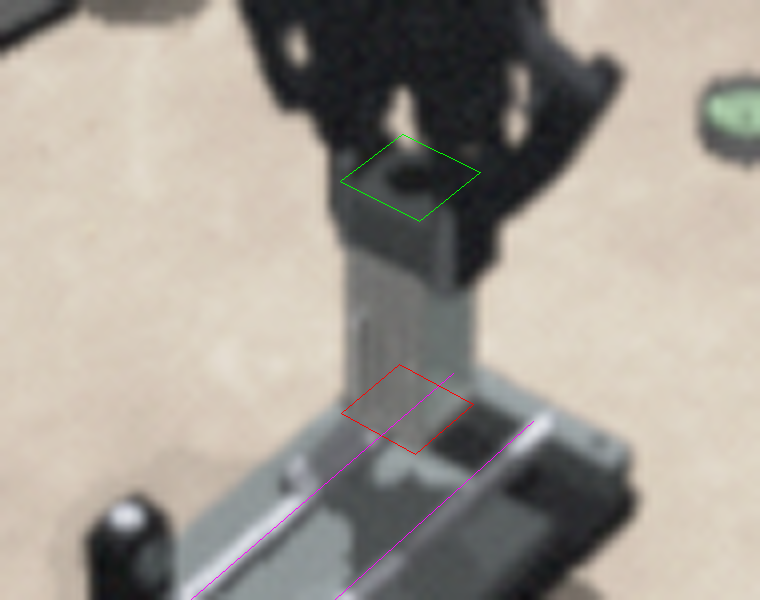

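```bash
python3 -m jog '[[[-1.3,-0.5,8,-0.3],[-1.3,-0.5,16,-0.3],[-1.3,-0.5,24,-0.3],[-1.3,-0.5,32,-0.3],[-1.3,-0.5,36,-0.3]]]';python3 go.py 462.3 75 257 183;python3 chk.py k3
```

```text
clock: 6.7
position: [462.6, 75.4, 262.7]
ee_rot: [0.726, -0.688, -0.002, 0.002]
contact_force: [0.6, 0.7, -2.0]
gripper_width: 29.5
t 6.70 p [462.6  75.4 262.7] jaw -176.9 tilt 0.35 F [ 0.6  0.7 -2. ] q6 -0.45 w 29.5
shift [0.4 0.3 5.7] norm 6.0 spin 0.1
```

View pics/k3.png

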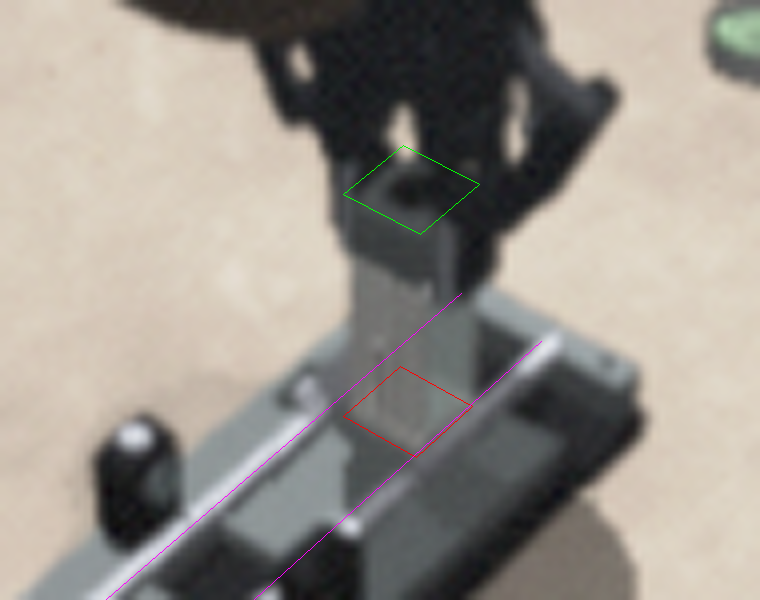

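```bash
python3 -m jog '[[[0.2,0,1,0],[0.2,0,2,0],[0.2,0,3,0],[0.2,0,4,0],[0.2,0,4.5,0]]]';python3 go.py 462.3 75 257 183
```

```text
clock: 7.38
position: [462.6, 75.2, 257.9]
ee_rot: [0.726, -0.688, -0.002, 0.002]
contact_force: [-0.7, -0.9, -0.6]
gripper_width: 29.3
t 7.38 p [462.6  75.2 257.9] jaw -176.9 tilt 0.35 F [-0.7 -0.9 -0.6] q6 -0.45 w 29.3
shift [0.2 0.3 0.9] norm 1.0 spin 0.1
```

```bash
python3 -m jog '[[[0,0,0.3,0],[0,0,0.6,0],[0,0,0.9,0],[0,0,1,0],[0,0,1,0]]]';python3 go.py 462.3 75 257 183
```

```text
clock: 8.0
position: [462.6, 75.2, 257.3]
ee_rot: [0.726, -0.688, -0.002, 0.002]
contact_force: [-1.8, -1.2, 4.4]
gripper_width: 29.3
t 8.00 p [462.6  75.2 257.3] jaw -176.9 tilt 0.34 F [-1.8 -1.2  4.4] q6 -0.45 w 29.3
shift [0.1 0.3 0.3] norm 0.0 spin 0.1
```

```bash
python3 -m jog '[[[-2,0,0.3,0],[-5,0,0.3,0],[-8,0,0.3,0],[-11,0,0.3,0],[-14,0,0.3,0]]]';python3 go.py 460 125 257 183
```

```text
clock: 8.62
position: [462.1, 89.2, 257.3]
ee_rot: [0.726, -0.688, -0.002, 0.002]
contact_force: [-0.4, -3.3, 5.1]
gripper_width: 29.2
t 8.62 p [462.1  89.2 257.3] jaw -176.9 tilt 0.31 F [-0.4 -3.3  5.1] q6 -0.48 w 29.2
shift [-35.9   0.1   0.3] norm 36.0 spin 0.1
```

```bash
python3 -m jog '[[[-4,0,0.25,0],[-8,0,0.25,0],[-12,0,0.25,0],[-16,0,0.25,0],[-20,0,0.25,0]]]';python3 go.py 460 125 257 183; python3 -m jog '[[[-4,0,0.25,0],[-8,0,0.25,0],[-12,0,0.25,0],[-16,0,0.25,0],[-20,0,0.25,0]]]';python3 go.py 459 146 257 183; python3 chk.py k4
```

```text
clock: 9.25
position: [461.2, 109.2, 257.3]
ee_rot: [0.726, -0.687, -0.001, 0.002]
contact_force: [-0.4, -3.8, 4.8]
gripper_width: 29.3
t 9.25 p [461.2 109.2 257.3] jaw -176.9 tilt 0.30 F [-0.4 -3.8  4.8] q6 -0.52 w 29.3
shift [-15.8   0.3   0.3] norm 16.0 spin 0.1
clock: 9.88
position: [460.2, 129.1, 257.3]
ee_rot: [0.726, -0.687, -0.001, 0.003]
contact_force: [-1.2, -4.7, 5.8]
gripper_width: 29.6
t 9.88 p [460.2 129.1 257.3] jaw -176.8 tilt 0.31 F [-1.2 -4.7  5.8] q6 -0.56 w 29.6
shift [-16.9   0.3   0.3] norm 17.0 spin 0.2
```

View pics/k4.png

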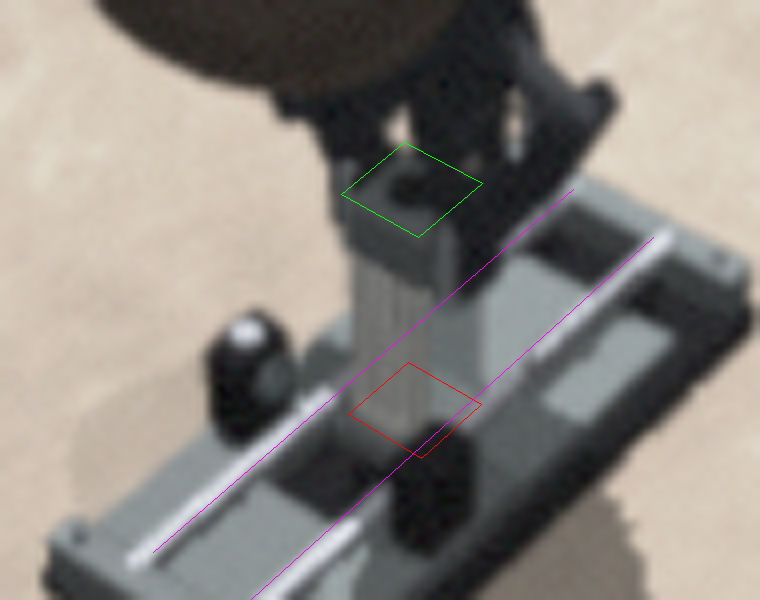

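```bash
python3 -m jog '[[[-4,0,0.25,0],[-8,0,0.25,0],[-12,0,0.25,0],[-16,0,0.25,0],[-20,0,0.25,0]]]';python3 go.py 458 164 257 183; python3 -m jog '[[[-2,0,0.25,0],[-4,0,0.25,0],[-6,0,0.25,0],[-8,0,0.25,0],[-10,0,0.25,0]]]';python3 go.py 458 164 257 183
```

```text
clock: 10.55
position: [459.2, 149.5, 257.2]
ee_rot: [0.727, -0.687, -0.001, 0.003]
contact_force: [0.8, -3.5, 5.5]
gripper_width: 29.3
t 10.55 p [459.2 149.5 257.2] jaw -176.8 tilt 0.33 F [ 0.8 -3.5  5.5] q6 -0.60 w 29.3
shift [-14.6   0.4   0.2] norm 15.0 spin 0.2
clock: 11.18
position: [458.8, 159.4, 257.1]
ee_rot: [0.727, -0.687, -0.0, 0.003]
contact_force: [0.6, -2.9, 5.2]
gripper_width: 28.8
t 11.18 p [458.8 159.4 257.1] jaw -176.8 tilt 0.37 F [ 0.6 -2.9  5.2] q6 -0.61 w 28.8
shift [-4.7  0.5  0.1] norm 5.0 spin 0.2
```

```bash
python3 -m jog '[[[-0.6,0,0.3,0],[-1.2,0,0.3,0],[-1.8,0,0.3,0],[-2.4,0,0.3,0],[-3,0,0.3,0]]]';python3 go.py 458 165 257 183
```

```text
clock: 11.8
position: [458.6, 162.1, 257.0]
ee_rot: [0.727, -0.687, 0.0, 0.004]
contact_force: [-0.3, -3.7, 5.5]
gripper_width: 29.0
t 11.80 p [458.6 162.1 257. ] jaw -176.7 tilt 0.43 F [-0.3 -3.7  5.5] q6 -0.62 w 29.0
shift [-2.9  0.5  0. ] norm 3.0 spin 0.3
```

```bash
python3 -m jog '[[[-0.4,0,0.3,0],[-0.8,0,0.3,0],[-1.2,0,0.3,0],[-1.6,0,0.3,0],[-2,0,0.3,0]]]';python3 go.py 458 165 257 183
```

```text
clock: 12.42
position: [458.6, 163.9, 256.9]
ee_rot: [0.727, -0.686, 0.0, 0.004]
contact_force: [0.7, -3.7, 5.8]
gripper_width: 29.7
t 12.43 p [458.6 163.9 256.9] jaw -176.7 tilt 0.51 F [ 0.7 -3.7  5.8] q6 -0.62 w 29.7
shift [-1.2  0.5 -0.1] norm 1.0 spin 0.3
```

```bash
python3 -m jog '[[[-0.4,0,0.3,0],[-0.8,0,0.3,0],[-1.2,0,0.3,0],[-1.5,0,0.3,0],[-1.5,0,0.3,0]]]';python3 go.py 458 165 257 183
```

```text
clock: 13.05
position: [458.4, 165.6, 256.1]
ee_rot: [0.727, -0.687, 0.0, 0.005]
contact_force: [-0.0, 0.7, -0.5]
gripper_width: 29.4
t 13.05 p [458.4 165.6 256.1] jaw -176.7 tilt 0.52 F [-0.   0.7 -0.5] q6 -0.63 w 29.4
shift [ 0.6  0.4 -0.9] norm 1.0 spin 0.3
```

```bash
python3 -m jog '[[[-0.7,0,0.3,0],[-1.4,0,0.8,0],[-1.4,0,1.5,0],[-1.4,0,2.2,0],[-1.4,0,3,0]]]';python3 go.py 458 165 247 183
```

```text
clock: 13.68
position: [458.3, 167.0, 253.0]
ee_rot: [0.727, -0.687, 0.0, 0.004]
contact_force: [-0.7, -0.1, -0.5]
gripper_width: 29.3
t 13.68 p [458.3 167.  253. ] jaw -176.7 tilt 0.51 F [-0.7 -0.1 -0.5] q6 -0.63 w 29.3
shift [1.9 0.3 6. ] norm 6.0 spin 0.3
```

Free descent into the pocket, with no side force. I'll go down to just short of the floor (TCP about 247).

```bash
python3 -m jog '[[[0,0,1,0],[0,0,2,0],[0,0,3,0],[0,0,4,0],[0,0,5,0]]]';python3 go.py 458 165 247 183
```

```text
clock: 14.3
position: [458.2, 166.9, 247.9]
ee_rot: [0.727, -0.687, 0.0, 0.004]
contact_force: [0.5, 0.1, -0.7]
gripper_width: 29.3
t 14.30 p [458.2 166.9 247.9] jaw -176.7 tilt 0.51 F [ 0.5  0.1 -0.7] q6 -0.63 w 29.3
shift [1.9 0.3 1. ] norm 2.0 spin 0.3
```

```bash
python3 -m jog '[[[0,0,0.4,0],[0,0,0.8,0],[0,0,1.1,0],[0,0,1.3,0],[0,0,1.3,0]]]';python3 go.py 458 165 247 183
```

```text
clock: 14.92
position: [458.2, 166.9, 247.3]
ee_rot: [0.727, -0.686, 0.0, 0.004]
contact_force: [-2.7, -0.6, 5.3]
gripper_width: 29.0
t 14.93 p [458.2 166.9 247.3] jaw -176.7 tilt 0.51 F [-2.7 -0.6  5.3] q6 -0.63 w 29.0
shift [1.9 0.3 0.4] norm 2.0 spin 0.3
```

```bash
python3 -m jog '[[[0,0,0.2,0],[0,0,0,0],[0,0,0,0],[0,0,0,0],[0,0,0,0]]]';python3 -m jog '[[[0,0,0,0],[0,0,0,0],[0,0,0,0],[0,0,0,0],[0,0,0,0]]]' 70; python3 go.py 458 165 400 183; python3 chk.py k5
```

```text
clock: 15.55
position: [458.2, 166.9, 247.4]
ee_rot: [0.727, -0.686, 0.0, 0.004]
contact_force: [-0.9, -1.3, 3.9]
gripper_width: 28.6
clock: 16.18
position: [458.2, 166.9, 247.3]
ee_rot: [0.727, -0.686, 0.0, 0.004]
contact_force: [0.1, 0.6, -0.7]
gripper_width: 69.8
t 16.18 p [458.2 166.9 247.3] jaw -176.7 tilt 0.51 F [ 0.1  0.6 -0.7] q6 -0.63 w 69.8
shift [   2.9    1.3 -152.6] norm 153.0 spin 0.3
```

View pics/k5.png

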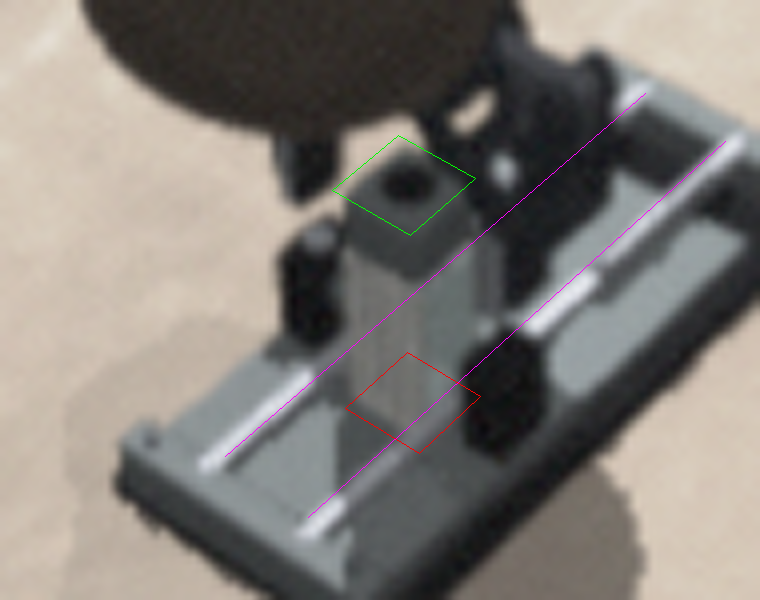

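```bash
python3 -m jog '[[[0,0,-15,0],[0,0,-40,0],[0,0,-80,0],[0,0,-120,0],[0,0,-150,0]]]';python3 -m jog '[[[40,0,0,0],[90,0,0,0],[145,0,0,0],[190,0,0,0],[220,0,0,0]]]';python3 -m jog '[[[0,0,0,0],[0,0,0,0],[0,0,0,0],[0,0,0,0],[0,0,0,0]]]'
python3 - <<'E'
from h import *
f=lambda i,x,y,w,h,s:cv2.resize(i[y:y+h,x:x+w],None,fx=s,fy=s,interpolation=cv2.INTER_CUBIC)
a,_=arm.get_image('scene');b,_=arm.get_image('top')
cv2.imwrite('pics/top9.png',b);cv2.imwrite('pics/scene9.png',a)
cv2.imwrite('pics/e.png',np.hstack([f(a,205,180,105,100,4),f(b,165,195,90,100,4)]))
E
```

```text
clock: 16.85
position: [459.0, 167.9, 399.3]
ee_rot: [0.727, -0.686, 0.0, 0.003]
contact_force: [-0.2, 0.2, -0.1]
gripper_width: 69.6
clock: 17.48
position: [471.3, -53.6, 400.5]
ee_rot: [0.727, -0.687, 0.0, 0.003]
contact_force: [-0.7, 0.2, 0.3]
gripper_width: 70.1
clock: 18.1
position: [471.4, -53.1, 400.5]
ee_rot: [0.727, -0.687, 0.0, 0.003]
contact_force: [-0.2, -1.1, 0.2]
gripper_width: 70.2
```

View pics/e.png

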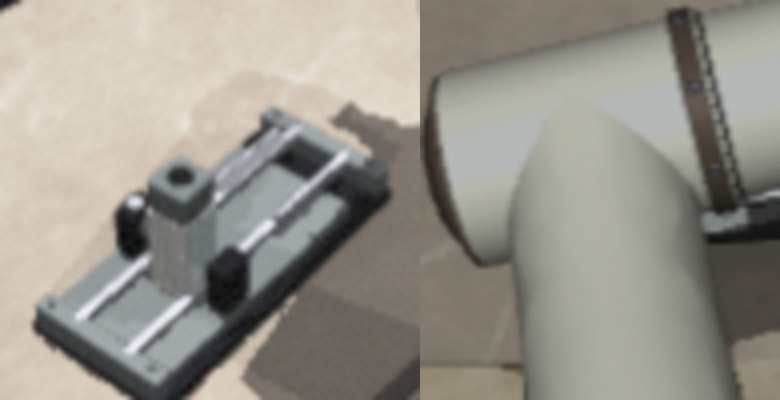

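View pics/scene9.png

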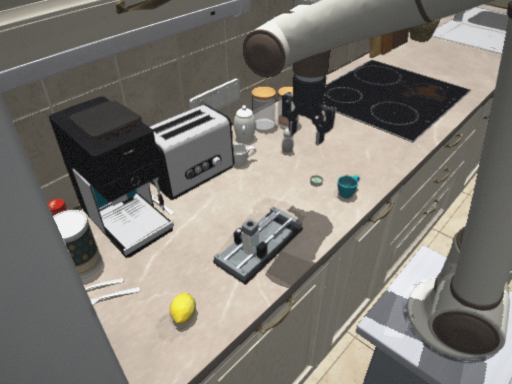

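The cell stands upright between lamp and sensor. The ribbed side faces along the track (scene ~250,235), and the bystanders look unmoved. One numeric check on the cap centre before I hand in.

Run:
```python
from h import *
uv=[180/4+205-.4,174/4+180-.4]
for z in(107,117): print(z,plane('scene',uv,z)[0].round(1))
print(arm.read_state()['clock']); print(arm.job_done())
```

```text
107 [457.7 163.7 107. ]
117 [450.4 171.  117. ]
18.2
the job is handed in; nothing more can be done
None
```

The empty cell is home in the meter's pocket, released and upright, and I handed the job in at 18.2 s of the 72 s allowed.

I gripped the cell by its cap and turned it so the clear faces look across the track; the ribs on the other pair showed clearly in the scene view. I set it on the bed about 52 mm back from the meter's middle, slid it at roughly 5–7 N down, and it dropped into the pocket at about y = 165.6 mm in the world frame. I then pressed it home at about 5–7 N.

**What the last checks showed:**
- **Depth:** the tool stopped exactly 10 mm below bed contact (247.3 against 257.3 mm), which is the pocket's full depth.
- **Position:** ray-casting the cap centre at the height of a fully seated cell gave (457.7, 163.7) mm. That is within about 3 mm of the release point, (458.2, 166.9) mm. A cell still up on the bed would have read about 8 mm off across the track.
- **Side force:** there was none on the way down into the pocket, and the highest force at the wrist in the readings after each move was about 6 N.
- **Surroundings:** in the scene picture the bystanders stand where they were. I did not measure them.

**What disagreed or could not be checked:**
- The scene and top cameras disagreed by about 2–3 mm on the meter's place.
- Vision put the pocket centre about 2 mm short of where the foot actually dropped in.
- The arm blocked the top view at the end, so the final picture check rests on the scene camera alone.

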